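# Free the eccentric lock and close the pipe coupling jig

### The job

Close the pipe-coupling jig: with a fingertip, push the peg of the round eccentric cam plate round until the cam rests against its stop pin, so that its low point faces the brass roller of the slide; only then push the slide's upright push plate forward until the slide is fully home and its brass spigot sits in the socket. Push only: grip and lift nothing, leave the loose fittings, tools and bottles around the jig where they are, and finish with the hand clear of everything.

Things in the scene. Friction and masses are not known exactly. Their poses are not given: they have to be found in the camera images.
- jig: the coupling jig, fixed to the table: dark steel base plate 12 mm thick, spanning x -105..130, y -70..105 mm in jig axes. Jig +x is the way the slide runs home (toward the brass socket), +y toward the cam's side, z up; origin at table level. Two guide rails beside the slide (y -57 and 55 mm, x -105..-32 mm) reach 34 mm above the table
- cam (a joint): cam angle in rad: direction of its high point and peg from above, counter-clockwise from jig +x. 0 = low point faces the slide's roller, peg toward the socket end, cam against its stop pin (hard stop). Starts at 1.7 to 2.5 and is turned to 0 clockwise from above, the peg sweeping over the +y side. Stays where left; about 3 N at the peg turns it. Pushing the slide does not turn it (it self-locks)
- cam_axis (a point): the cam's vertical pivot at the top face of the plate (jig x 35, y 35 mm, 28 mm above the table). The cam is a flat steel disc of 84 mm diameter pivoted 18 mm off its centre (60 mm to its high point, 24 mm to its low point), lying 14 to 28 mm above the table
- cam_peg (a point): centre of the top of the cam's upright steel peg: 14 mm diameter, from 28 mm to 72 mm above the table, 46 mm from the cam's pivot toward its high point
- stop_pin (a point): top of the fixed steel stop pin, 9 mm diameter, 32 mm above the table, that the cam rim meets at its low point
- slide (a joint): travel of the slide in m: 0 = back, 0.035 = fully home at a hard stop (spigot in the socket). Starts at 0 to 0.004; about 3 N friction, stays where it is left. The slide is an aluminium block 40 mm long, 100 mm wide, top 36 mm above the table, with a roller and a brass spigot (22 mm diameter, axis 42 mm above the table, jig y -35 mm) in front
- slide_push (a point): centre of the rear face of the slide's upright push plate, the face to push in jig +x, 55 mm above the table (jig x -95 mm plus the slide's travel, y 0); the face looks to jig -x, is 70 mm wide along jig y, its top is 70 mm above the table; plate 8 mm thick. The space behind it is free
- roller (a point): centre of the top of the slide's brass roller, 16 mm diameter, 28 mm above the table; it runs up against the cam rim unless the cam's low point faces it
- socket_mouth (a point): centre of the mouth of the fixed brass socket, 40 mm outside diameter, 42 mm above the table, opening to jig -x, that the spigot enters
- cap_nut_mid (a point): bystander: loose brass hexagon cap nut, 26 mm across, 26 mm tall, standing on the jig's base plate beside the slide; point half-way up
- spanner: bystander: loose steel spanner, 170 mm long, lying on the table on the socket side of the jig (jig -y); origin under its middle
- driver: bystander: loose screwdriver, 190 mm long, lying on the table on the cam side of the jig (jig +y); origin under its middle
- paste_jar_mid (a point): bystander: loose jar, 56 mm diameter, 55 mm tall, standing beyond the socket; point half-way up
- elbow_mid (a point): bystander: loose copper pipe elbow, 39 mm tall, arm 36 mm long, beyond the cam end of the jig; point on its upright leg 20 mm above its foot
- spray_mid (a point): bystander: loose white spray bottle, 191 mm tall, 76 mm diameter, on the left of the table; point half-way up
- torch_mid (a point): bystander: loose black torch standing on its head, 125 mm tall, 44 mm diameter, on the right of the table; point half-way up

How it is judged (in metres and radians):
On the way, in this order (a step that is already met when the one before it is completed fails the run):
1. the cam is turned to its low point (within 0.3 rad of its stop) while the slide is still back (value of joint cam below 0.3 rad and value of joint slide below 0.012 m), for 0.2 s.
2. the slide is pushed fully home (within 2.5 mm) with the cam at its low point (value of joint cam below 0.3 rad and value of joint slide above 0.0325 m), for 0.2 s.
At the end, for the whole second after the job is handed in: the cam stands within 0.3 rad of its low-point stop, the slide within 2.5 mm of fully home, both at rest, and every loose bystander is within 30 mm of where it started (all of step 2 and velocity of joint slide between -0.01 and 0.01 m/s and velocity of joint cam between -0.05 and 0.05 rad/s and distance of each of cap_nut_mid, spanner, driver, paste_jar_mid, elbow_mid, spray_mid, torch_mid from where it was at the start of the episode below 0.03 m); the robot touches nothing.
It fails at once if the cam's peg is gripped between the fingers instead of pushed (horizontal distance between the grasp point and cam_peg below 0.012 m and height (world z) of the grasp point below 0.084 m and contact force between the fingers and cam above 2 N).
It fails at once if the slide's push plate is gripped between the fingers instead of pushed (x of the grasp point in the frame of slide_push between -0.001 and 0.009 m and y of the grasp point in the frame of slide_push between -0.04 and 0.04 m and height (world z) of the grasp point below 0.084 m and contact force between the fingers and slide above 2 N).
It fails at once if the slide is pushed forward (more than 12 mm) while the cam is not at its low point (more than 0.35 rad off) (value of joint slide above 0.012 m and value of joint cam above 0.35 rad).
It fails at once if a loose bystander is lifted, carried or knocked more than 30 mm from its place (distance of any of cap_nut_mid, spanner, driver, paste_jar_mid, elbow_mid, spray_mid, torch_mid from where it was at the start of the episode above 0.03 m).
It also fails if it takes over 58 s, if anything falls off the work surface, if the arm or the gripper's body presses on something with over 40 N, if the wrist force passes 120 N, or if a joint passes its speed limit or range.

### The arm

A 6-joint arm with a two-finger parallel gripper is mounted at the origin on the work surface. World frame = base frame: x ahead of the robot, y to its left, z up, the work surface at z = 0. Lengths are in mm, angles in degrees, forces in N, time in s.
With the tool pointing down it reaches from about 350 to 850 mm from the base axis. Payload 8.1 kg.
Tool frame: the origin (TCP) lies midway between the tips of the shut fingers; the grasp point (between the pads) lies 19 mm behind it; z points along the fingers, y is the line along which they close (so a half turn about z gives the same grasp; the last joint's range is limited). The gripper opens to 85 mm and grips with 20 to 120 N. Pads are 22 mm wide; open, the fingers measure 114 mm over their backs; the gripper's body (76 mm by 85 mm) begins 54 mm behind the grasp point. The pads swing forward as they close: fully open they stand 13 mm farther back than shut.
Start: joints at [-4.893, 7.471, 85.268, -0, 87.261, -4.893], TCP at [600.004, 0.022, 231.292] pointing down, gripper open.
Joint ranges: [-169.43, 169.43], [-51.17, 129.36], [1.28, 143.12], [-76.62, 256.62], [0, 156.53], [-152.29, 152.29]. Speed limits (degrees/s): [136.94, 136.94, 159.86, 180, 180, 180].

### API

Orientations are given as [roll, pitch, yaw] about the fixed x, y, z axes, in that order (R = Rz(yaw) Ry(pitch) Rx(roll)).
In Python, from bench import sense, snapshot, camera_params, hand_in, masks_of, pinpoint gives the robot as it stands.
- The arm moves only by the tool step_arm, never from a script. Its argument "targets" is a list of rows, each an object with "angular": the turn, a rotation vector about the tool's x, y, z scaled (see below), a list of three; "dp": the shift along the tool's x, y, z scaled (see below), a list of three; "fingers": the closure, from 0 (fully open) to 1 (shut). A call has exactly 8 rows; each row is the pose to reach, as a shift and turn from the pose commanded when the call began, along the tool's axes at that moment, turning the shorter way round; what a row does not reach only later rows make up. The controller multiplies each number of a shift by 0.2 m and each number of a turn by 180 degrees. A row lasts 1/8 s, in which the tool goes at most 62.5 mm and 10.7 degrees, less where a joint would pass 70% of its speed; a pose out of reach is approached as far as the arm can. A call with a number of a shift or a turn outside -1 to 1 is refused whole. A call with a gripper value outside its range is refused whole. The fingers move at their own pace and stop on an object; "newtons" is the grip in N (left out, the last holds). Time passes only in rows, so rows that repeat a pose let the fingers close, or fill a call up. It gives the time, the measured TCP pose, the force, the opening and the grip force at its end, in the units of the state.
- sense(): the state, without advancing time (a new reading comes with each control period).
- snapshot(name): name is "scene" or "side" or "wrist"; returns the picture (384x512x3 uint8, blue, green, red); there is no depth.
- camera_params(name): a dict with "vfov" (degrees; the focal length in pixels is half the picture's height over the tangent of half this angle, whatever the lens; pixels are square), "cx", "cy" (the principal point, pixels), "D" ([k1, k2, p1, p2, k3] as OpenCV has them; the pictures are not rectified), "R" (3x3) and "t" (3): a world point X has camera coordinates R X + t. Camera axes: x right, y down, z forward; pixel columns grow to the right and rows downward; lengths in mm; the calibration is good to about 2 mm. A picture is of the moment at which its call begins: read the wrist's pose just before it. camera_params takes no time and is no camera call; for the wrist camera it gives the pose at the moment of the call.
- hand_in(): hands the job in; it is judged then, once.
Trained networks look in the newest picture that a camera, given by its name, has taken for a name from the list of things; names that differ only in an ending like _2 or _b are one class to them, and where a whole thing is asked for, a point or a joint stands for the part that bears it (a point fixed in the world has none). Each returns a list of dicts, best first, with "conf" (0 to 1); they miss things now and then, are a little off and sometimes report something else, mostly with a low value. They report only what shows in the picture. A call takes as long as a camera call.
- masks_of(camera, label): "pixels" (384x512 bool, what is visible of it) and "at" ([column, row] in pixels, amid what is visible of it).
- pinpoint(camera, label): "at" ([column, row] in pixels: a listed point, or the origin of a listed thing).
The state is a dict: "time": time; "joint_pos": joint angles; "qd": joint speeds; "joint_efforts": joint torques, N m; "tool_pos": TCP position; "tcp_rot": TCP orientation; "ft_force": force on the tool from outside, world axes, zero at the start; "wrist_torque": the same for the moment, N m; "finger_gap": finger opening in mm; "grip_force": force on a finger pad.
Only numpy, scipy, OpenCV 4.12 (cv2) and the standard library are available. Lean on these libraries where they do the work, as an engineer would, in place of code of your own. Each camera call takes 0.05 s, during which the arm holds its last target. There are 200 camera calls.

## Working session

There is one attempt and no reset: what is moved stays moved. The work goes in short steps, Python scripts to look and compute and a tool call to move; the robot and the scene stay as the last step left them, time stands still between calls to the robot, and variables do not carry over. Pictures are saved under pics/ and viewed, at most 10 in all, crops included, and the job is handed in when it is done.

Besides the shell and the picture viewer there is one more tool, called after "Emit:" by a JSON object that holds its "method" and its "body", one argument or row to a line. step_arm: Moves the arm, as the interface text tells. Its arguments: {"type":"object","properties":{"targets":{"type":"array","items":{"type":"object","properties":{"angular":{"type":"array","items":{"type":"number","minimum":-1,"maximum":1}},"dp":{"type":"array","items":{"type":"number","minimum":-1,"maximum":1}},"fingers":{"type":"number"}}}},"newtons":{"type":"number"}},"required":["targets"]}

```bash
mkdir -p pics; cat > h.py <<'E'
import numpy as np,cv2
from bench import *
from scipy.optimize import least_squares
from scipy.spatial.transform import Rotation as Ro
def K(p):
    f=192/np.tan(np.radians(p['vfov'])/2); return np.array([[f,0,p['cx']],[0,f,p['cy']],[0,0,1.]])
def ray(p,uv):
    n=cv2.undistortPoints(np.array([[uv]],float),K(p),np.array(p['D'],float))[0,0]
    R=np.array(p['R']);t=np.array(p['t']); return -R.T@t, R.T@np.array([n[0],n[1],1])
def atz(p,uv,z):
    o,d=ray(p,uv); return o+d*(z-o[2])/d[2]
def proj(p,X):
    R=np.array(p['R']);return cv2.projectPoints(np.array(X,float).reshape(-1,1,3),cv2.Rodrigues(R)[0],np.array(p['t'],float),K(p),np.array(p['D'],float))[0][:,0]
E
python3 - <<'E'
from h import *
Z=dict(cam_axis=28,cam_peg=72,stop_pin=32,slide_push=55,roller=28,socket_mouth=42,cap_nut_mid=25,elbow_mid=20,paste_jar_mid=27,spray_mid=95,torch_mid=62,jig=0,spanner=0,driver=0)
ims=[]
for c in ("scene","side"):
    im=snapshot(c);ims.append(im);cv2.imwrite(f"pics/{c}0.png",im);p=camera_params(c)
    for n,z in Z.items():
        r=pinpoint(c,n)
        if r: print(c,n,np.round(r[0]['at']),round(r[0]['conf'],2),np.round(atz(p,r[0]['at'],z)))
cv2.imwrite("pics/both.png",cv2.resize(np.hstack(ims),(800,300)))
E
```

```text
side cam_axis [261. 190.] 0.69 [554. -82.  28.]
side cam_peg [272. 182.] 0.55 [517. -89.  72.]
side stop_pin [245. 181.] 0.87 [623. -86.  32.]
side slide_push [294. 170.] 0.78 [ 509. -205.   55.]
side roller [279. 186.] 0.75 [ 522. -135.   28.]
side socket_mouth [247. 173.] 0.93 [ 636. -114.   42.]
side cap_nut_mid [304. 192.] 0.63 [ 442. -159.   25.]
side elbow_mid [224. 211.] 0.49 [590.  61.  20.]
side paste_jar_mid [218. 186.] 0.87 [685. -17.  27.]
side spray_mid [116. 280.] 0.65 [577. 454.  95.]
side torch_mid [337. 142.] 0.7 [ 477. -440.   62.]
side jig [270. 190.] 0.8 [ 552. -128.    0.]
side spanner [254. 168.] 0.78 [ 674. -201.    0.]
side driver [276. 221.] 0.53 [450. -16.   0.]
```

View pics/scene0.png

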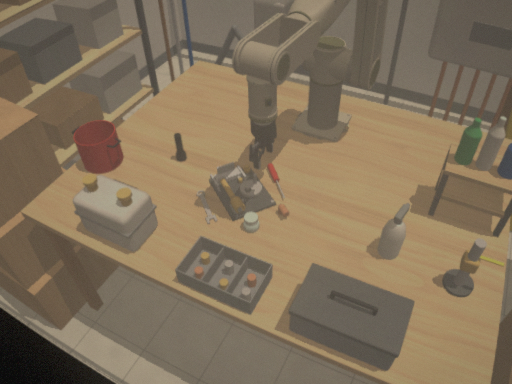

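View pics/side0.png

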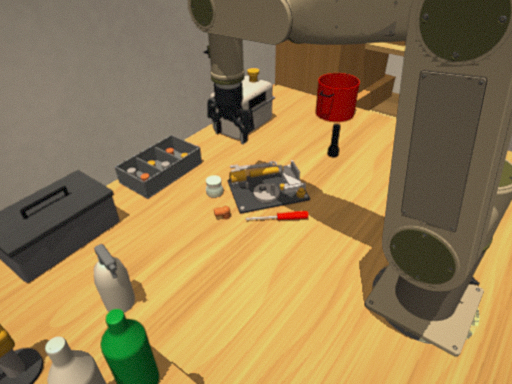

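The scene view shows the jig at about (240,190), with the hand partly above it and the driver to its right at about (275,178). In the side view the jig is at about (268,188), with the driver in front, the elbow at (222,212) and the jar at (214,185). Next I'll use the wrist view.

```bash
cat > look.py <<'E'
from h import *
import sys
Z=dict(cam_axis=28,cam_peg=72,stop_pin=32,slide_push=55,roller=28,socket_mouth=42,cap_nut_mid=25,elbow_mid=20,paste_jar_mid=27,spanner=0,driver=0,jig=0)
s=sense();p=camera_params("wrist");im=snapshot("wrist");cv2.imwrite(f"pics/{sys.argv[1]}.png",im)
print(s['time'],np.round(s['tool_pos']),np.round(s['tcp_rot'],1),"cam at",np.round(-np.array(p['R']).T@p['t']),np.round(np.array(p['R']),2).tolist(),p['vfov'])
names=sys.argv[2].split(',') if len(sys.argv)>2 else Z
P={}
for n in names:
    r=pinpoint("wrist",n)
    if r: P[n]=atz(p,r[0]['at'],Z[n]);print(n,np.round(r[0]['at']),round(r[0]['conf'],2),np.round(P[n],1))
J=dict(cam_axis=(35,35),stop_pin=(0,0),roller=(0,0),socket_mouth=(0,0))
E
python3 look.py w0
```

```text
1.5 [600.   0. 231.] [-180.   -0.   90.] cam at [600.  69. 374.] [[1.0, 0.0, -0.0], [0.0, -0.96, 0.27], [-0.0, -0.27, -0.96]] 65.11477496140427
cam_axis [222. 244.] 0.86 [554.7 -90.6  28. ]
cam_peg [175. 253.] 0.97 [508.5 -81.   72. ]
stop_pin [267. 237.] 0.57 [611.1 -79.3  32. ]
slide_push [184. 343.] 0.55 [ 504.6 -217.9   55. ]
roller [191. 279.] 0.94 [ 512.6 -139.6   28. ]
socket_mouth [289. 256.] 0.59 [ 638.  -100.3   42. ]
elbow_mid [245. 117.] 0.61 [585.2  64.1  20. ]
paste_jar_mid [337. 177.] 0.58 [693.9  -4.3  27. ]
spanner [265. 238.] 0.48 [610.  -94.2   0. ]
driver [141. 182.] 0.66 [449.7 -17.2   0. ]
jig [232. 267.] 0.58 [ 564.5 -138.     0. ]
```

View pics/w0.png

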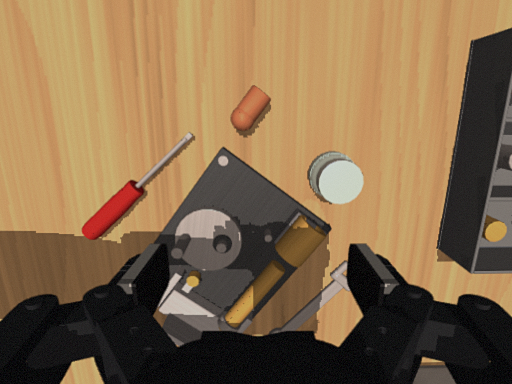

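The wrist view shows the disc at about (208,240) with the peg at about (175,253). The slide is partly hidden by the fingers, and the driver, elbow and jar are clear of the jig. I'll move back for an unobstructed look, shutting the fingers on the way.

Emit:
{"method": "step_arm", "body": {
  "targets": [
    {"dp": [-0.12, -0.04, 0], "angular": [0, 0, 0], "fingers": 1},
    {"dp": [-0.24, -0.08, 0], "angular": [0, 0, 0], "fingers": 1},
    {"dp": [-0.36, -0.12, 0], "angular": [0, 0, 0], "fingers": 1},
    {"dp": [-0.48, -0.16, 0], "angular": [0, 0, 0], "fingers": 1},
    {"dp": [-0.6, -0.2, 0], "angular": [0, 0, 0], "fingers": 1},
    {"dp": [-0.6, -0.2, 0], "angular": [0, 0, 0], "fingers": 1},
    {"dp": [-0.6, -0.2, 0], "angular": [0, 0, 0], "fingers": 1},
    {"dp": [-0.6, -0.2, 0], "angular": [0, 0, 0], "fingers": 1}
  ]
}}

```text
time: 3.15
tool_pos: [560.3, -119.2, 231.3]
tcp_rot: [180.0, -0.0, 90.1]
ft_force: [-0.4, 0.0, -0.5]
finger_gap: -0.1
grip_force: 0.0
```

```bash
python3 look.py w1 cam_axis,cam_peg,stop_pin,slide_push,roller,socket_mouth,cap_nut_mid,jig; python3 -c "
import cv2;cv2.imwrite('pics/w1b.png',cv2.resize(cv2.imread('pics/w1.png'),(800,600),interpolation=cv2.INTER_CUBIC))"
```

```text
3.15 [ 560. -119.  231.] [180.   -0.   90.1] cam at [560. -50. 374.] [[1.0, 0.0, -0.0], [0.0, -0.96, 0.27], [0.0, -0.27, -0.96]] 65.11477496140427
cam_axis [255. 146.] 0.76 [557.1 -87.3  28. ]
cam_peg [204. 148.] 0.96 [506.8 -84.2  72. ]
stop_pin [301. 141.] 0.62 [608.6 -81.3  32. ]
slide_push [210. 253.] 0.78 [ 505. -209.   55.]
roller [220. 191.] 0.56 [ 515.8 -140.8   28. ]
socket_mouth [325. 156.] 0.79 [634.9 -97.2  42. ]
cap_nut_mid [164. 198.] 0.88 [ 446.9 -150.7   25. ]
jig [261. 182.] 0.9 [ 564.6 -136.9    0. ]
```

View pics/w1b.png

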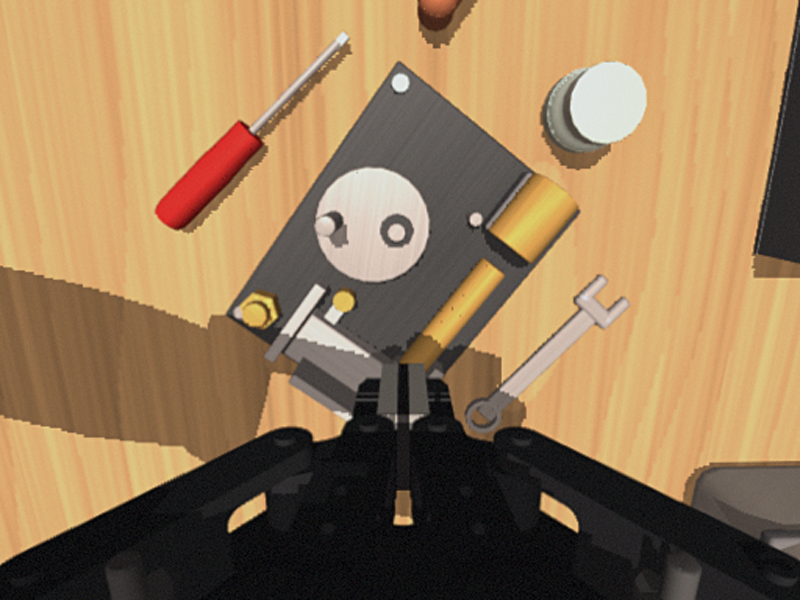

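The jig is now clear: peg at (328,222) and pivot at (398,232) in the enlarged picture, base corners at (400,62) and (228,313), push plate front at about (325,378), and nut at (258,310). Next I'll fit the jig pose and plan the arc.

```bash
cat > plan.py <<'E'
from h import *
p=camera_params("wrist")
k=.64
obs=[((130,105,12),(400*k,62*k)),((-105,105,12),(228*k,313*k)),((35,35,28),(255,146)),((0,0,0),(261,182))]
W=[1,1,1,.3]
def f(q):
    c,s=np.cos(q[2]),np.sin(q[2])
    X=[(q[0]+c*a[0]-s*a[1],q[1]+s*a[0]+c*a[1],a[2]) for a,_ in obs]
    return ((proj(p,X)-[u for _,u in obs])*np.array(W)[:,None]).ravel()
r=least_squares(f,[564,-137,.95]);q=r.x
print(q,np.degrees(q[2]),np.round(r.fun,1))
c,s=np.cos(q[2]),np.sin(q[2]);R=np.array([[c,-s],[s,c]])
pts=dict(axis=(557.1,-87.3),peg=(507.6,-82.6),stop=(608.6,-81.3),push=(505,-209),roller=(515.8,-140.8),sock=(634.9,-97.2),nut=(447,-151),peg1=(508.5,-81))
for n,v in pts.items(): print(n,np.round(R.T@(np.array(v)-q[:2]),1))
ax=q[:2]+R@[35,35];v=R.T@(np.array(pts['peg'])-ax);th=np.arctan2(v[1],v[0]);print("axis",ax,"theta",th,np.hypot(*v))
np.save('q.npy',q)
E
python3 plan.py
```

```text
[ 564.22272323 -138.66635766    0.92598839] 53.055226489324006 [ 0.5 -2.  -1.1  1.2  0.5  1.2  0.   0.4]
axis [36.8 36.6]
peg [10.8 79. ]
stop [72.5 -1. ]
push [-91.8   5.1]
roller [-30.8  37.4]
sock [ 75.6 -31.6]
nut [-80.3  86.3]
peg1 [12.6 79.2]
axis [557.28676387 -89.65725169] theta 2.074513158200559 50.18544914192679
```

Emit:
{"method": "step_arm", "body": {
  "targets": [
    {"dp": [-0.01, -0.14, 0.1], "angular": [0, 0, 0.03], "fingers": 1},
    {"dp": [-0.0125, -0.27, 0.2], "angular": [0, 0, 0.05], "fingers": 1},
    {"dp": [-0.0125, -0.273, 0.4], "angular": [0, 0, 0.05], "fingers": 1},
    {"dp": [-0.0125, -0.273, 0.6], "angular": [0, 0, 0.05], "fingers": 1},
    {"dp": [-0.0125, -0.273, 0.75], "angular": [0, 0, 0.05], "fingers": 1},
    {"dp": [-0.0125, -0.273, 0.86], "angular": [0, 0, 0.05], "fingers": 1},
    {"dp": [-0.0125, -0.273, 0.915], "angular": [0, 0, 0.05], "fingers": 1},
    {"dp": [-0.0125, -0.273, 0.915], "angular": [0, 0, 0.05], "fingers": 1}
  ]
}}

```text
time: 4.6
tool_pos: [505.0, -122.3, 47.9]
tcp_rot: [-179.9, -0.0, 81.0]
ft_force: [1.2, -0.8, 1.0]
finger_gap: -0.3
grip_force: 0.0
```

```bash
cat > arc.py <<'E'
from h import *
import sys
# usage: arc.py a0 a1 d0 d1 : world peg angle and standoff, from the pose now; rows for step_arm
a0,a1,d0,d1=map(float,sys.argv[1:5]);z=48
s=sense();q=np.load('q.npy');c,sn=np.cos(q[2]),np.sin(q[2])
ax=q[:2]+np.array([[c,-sn],[sn,c]])@[35,35]
R0=Ro.from_euler('xyz',s['tcp_rot'],degrees=True);p0=np.array(s['tool_pos'])
print(s['time'],np.round(p0,1),np.round(s['tcp_rot'],1),np.round(s['joint_pos']),np.round(s['ft_force'],1))
for i in range(1,9):
    a=a0+(a1-a0)*i/8;d=d0+(d1-d0)*i/8;r=np.radians(a);t=np.array([np.sin(r),-np.cos(r)])
    P=np.r_[ax+46*np.array([np.cos(r),np.sin(r)])-d*t,z]
    Rt=Ro.from_euler('xyz',[180,0,a-90],degrees=True)
    print(np.round(R0.inv().apply(P-p0)/200,3),np.round((R0.inv()*Rt).as_rotvec()/np.pi,3),np.round(P))
E
python3 arc.py 171 120 34 17; python3 look.py w2 cam_peg
```

```text
4.6 [ 505.  -122.3   47.9] [-179.9   -0.    81. ] [-19.   5. 108.   0.  67. -10.] [ 1.2 -0.8  1. ]
[ 0.069 -0.014 -0.001] [-0.    -0.     0.035] [ 504. -108.   48.]
[ 0.108 -0.025 -0.001] [-0.    -0.     0.071] [ 504. -100.   48.]
[ 0.147 -0.03  -0.001] [-0.    -0.     0.106] [504. -92.  48.]
[ 0.186 -0.03  -0.001] [-0.     0.     0.142] [505. -85.  48.]
[ 0.224 -0.024 -0.001] [-0.     0.     0.177] [507. -77.  48.]
[ 0.261 -0.014 -0.001] [-0.     0.     0.212] [510. -70.  48.]
[ 0.296  0.002 -0.001] [-0.     0.     0.248] [515. -64.  48.]
[ 0.328  0.022 -0.001] [-0.     0.     0.283] [520. -58.  48.]
4.6 [ 505. -122.   48.] [-179.9   -0.    81. ] cam at [516. -54. 191.] [[0.99, -0.16, -0.0], [-0.15, -0.95, 0.27], [-0.04, -0.27, -0.96]] 65.11477496140427
cam_peg [253. 183.] 0.72 [509.3 -81.2  72. ]
```

View pics/w2.png

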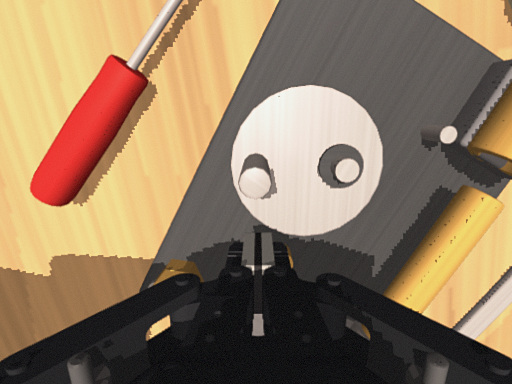

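The shut fingertip is at (258,240), right behind the peg at (253,183) and well lined up. Start the sweep.

Emit:
{"method": "step_arm", "body": {
  "targets": [
    {"dp": [0.069, -0.02, 0], "angular": [0, 0, 0.035], "fingers": 1},
    {"dp": [0.11, -0.031, 0], "angular": [0, 0, 0.071], "fingers": 1},
    {"dp": [0.149, -0.036, 0], "angular": [0, 0, 0.106], "fingers": 1},
    {"dp": [0.188, -0.036, 0], "angular": [0, 0, 0.142], "fingers": 1},
    {"dp": [0.226, -0.03, 0], "angular": [0, 0, 0.177], "fingers": 1},
    {"dp": [0.263, -0.02, 0], "angular": [0, 0, 0.212], "fingers": 1},
    {"dp": [0.298, -0.004, 0], "angular": [0, 0, 0.248], "fingers": 1},
    {"dp": [0.33, 0.016, 0], "angular": [0, 0, 0.283], "fingers": 1}
  ]
}}

```text
time: 5.7
tool_pos: [518.8, -57.7, 49.3]
tcp_rot: [180.0, 0.0, 29.9]
ft_force: [-3.9, -1.4, 0.6]
finger_gap: -0.2
grip_force: 1.8
```

```bash
python3 arc.py 120 68 17 17; python3 look.py w3 cam_peg,cam_axis
```

```text
5.7 [518.8 -57.7  49.3] [180.    0.   29.9] [-12.   5. 108.  -0.  67.  48.] [-3.9 -1.4  0.6]
[ 0.028 -0.004  0.006] [0.    0.    0.035] [523. -54.  48.]
[ 0.056 -0.009  0.006] [0.    0.    0.071] [528. -51.  48.]
[ 0.083 -0.011  0.006] [0.    0.    0.108] [532. -48.  48.]
[ 0.111 -0.01   0.006] [0.    0.    0.144] [537. -45.  48.]
[ 0.139 -0.005  0.006] [0.   0.   0.18] [542. -43.  48.]
[0.165 0.002 0.006] [0.    0.    0.216] [548. -42.  48.]
[0.191 0.012 0.006] [0.    0.    0.252] [553. -41.  48.]
[0.216 0.025 0.006] [0.    0.    0.288] [559. -41.  48.]
5.7 [519. -58.  49.] [180.    0.   29.9] cam at [578. -23. 192.] [[0.5, -0.87, -0.0], [-0.83, -0.48, 0.27], [-0.24, -0.13, -0.96]] 65.11477496140427
cam_peg [257. 235.] 0.62 [533.4 -47.9  72. ]
cam_axis [338. 206.] 0.62 [555.9 -88.6  28. ]
```

View pics/w3.png

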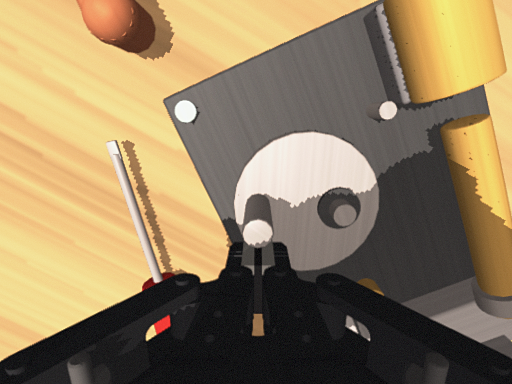

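The peg at (257,232) sits centred on the fingertip and the cam is turning. Continue.

Emit:
{"method": "step_arm", "body": {
  "targets": [
    {"dp": [0.028, -0.004, 0], "angular": [0, 0, 0.035], "fingers": 1},
    {"dp": [0.056, -0.009, 0], "angular": [0, 0, 0.071], "fingers": 1},
    {"dp": [0.083, -0.011, 0], "angular": [0, 0, 0.108], "fingers": 1},
    {"dp": [0.111, -0.01, 0], "angular": [0, 0, 0.144], "fingers": 1},
    {"dp": [0.139, -0.005, 0], "angular": [0, 0, 0.18], "fingers": 1},
    {"dp": [0.165, 0.002, 0], "angular": [0, 0, 0.216], "fingers": 1},
    {"dp": [0.191, 0.012, 0], "angular": [0, 0, 0.252], "fingers": 1},
    {"dp": [0.216, 0.025, 0], "angular": [0, 0, 0.288], "fingers": 1}
  ]
}}

```text
time: 6.85
tool_pos: [558.6, -41.0, 48.7]
tcp_rot: [180.0, 0.0, -21.8]
ft_force: [-3.5, -1.2, 0.7]
finger_gap: -0.3
grip_force: 1.5
```

```bash
python3 arc.py 68 51 17 17; python3 look.py w4 cam_peg,cam_axis
```

```text
6.85 [558.6 -41.   48.7] [180.    0.  -21.8] [ -9.  11. 101.  -0.  68. 102.] [-3.5 -1.2  0.7]
[ 0.008 -0.005  0.004] [0.    0.    0.013] [561. -41.  48.]
[ 0.017 -0.008  0.004] [0.    0.    0.025] [562. -41.  48.]
[ 0.026 -0.01   0.004] [0.    0.    0.036] [564. -41.  48.]
[ 0.035 -0.012  0.004] [0.    0.    0.048] [566. -41.  48.]
[ 0.044 -0.014  0.004] [0.   0.   0.06] [568. -42.  48.]
[ 0.053 -0.015  0.004] [0.    0.    0.072] [570. -42.  48.]
[ 0.062 -0.016  0.004] [0.    0.    0.084] [571. -43.  48.]
[ 0.071 -0.017  0.004] [0.    0.    0.095] [573. -43.  48.]
6.85 [559. -41.  49.] [180.    0.  -21.8] cam at [622. -66. 192.] [[-0.37, -0.93, 0.0], [-0.89, 0.36, 0.27], [-0.25, 0.1, -0.96]] 65.11477496140427
cam_peg [256. 237.] 0.59 [574.2 -45.7  72. ]
cam_axis [337. 208.] 0.64 [555.7 -88.3  28. ]
```

Emit:
{"method": "step_arm", "body": {
  "targets": [
    {"dp": [0.008, -0.005, 0], "angular": [0, 0, 0.013], "fingers": 1},
    {"dp": [0.017, -0.008, 0], "angular": [0, 0, 0.025], "fingers": 1},
    {"dp": [0.026, -0.01, 0], "angular": [0, 0, 0.036], "fingers": 1},
    {"dp": [0.035, -0.012, 0], "angular": [0, 0, 0.048], "fingers": 1},
    {"dp": [0.044, -0.014, 0], "angular": [0, 0, 0.06], "fingers": 1},
    {"dp": [0.053, -0.015, 0], "angular": [0, 0, 0.072], "fingers": 1},
    {"dp": [0.062, -0.016, 0], "angular": [0, 0, 0.084], "fingers": 1},
    {"dp": [0.071, -0.017, 0], "angular": [0, 0, 0.095], "fingers": 1}
  ]
}}

```text
time: 8.0
tool_pos: [570.3, -41.0, 48.1]
tcp_rot: [179.9, 0.4, -38.9]
ft_force: [-21.8, 10.4, 15.8]
finger_gap: 0.1
grip_force: 11.6
```

```bash
python3 look.py w5 cam_peg,cam_axis
```

```text
8.0 [570. -41.  48.] [179.9   0.4 -38.9] cam at [624. -84. 191.] [[-0.63, -0.78, 0.0], [-0.75, 0.6, 0.28], [-0.22, 0.17, -0.96]] 65.11477496140427
cam_peg [258. 237.] 0.73 [583. -51.  72.]
cam_axis [342. 200.] 0.84 [555.4 -90.   28. ]
```

View pics/w5.png

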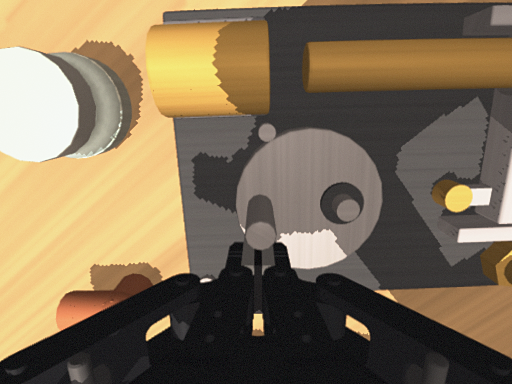

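The cam rim is against the stop pin at (267,132), with a contact force of about 24 N, and the peg points toward the socket end. Back off, lift, and move behind the push plate.

Emit:
{"method": "step_arm", "body": {
  "targets": [
    {"dp": [-0.08, 0, 0], "angular": [0, 0, 0], "fingers": 1},
    {"dp": [-0.2, 0, 0], "angular": [0, 0, 0], "fingers": 1},
    {"dp": [-0.2, 0, -0.2], "angular": [0, 0, 0], "fingers": 1},
    {"dp": [-0.2, 0, -0.4], "angular": [0, 0, 0], "fingers": 1},
    {"dp": [-0.2, 0, -0.45], "angular": [0, 0, -0.055], "fingers": 1},
    {"dp": [-0.2, 0, -0.45], "angular": [0, 0, -0.11], "fingers": 1},
    {"dp": [-0.2, 0, -0.45], "angular": [0, 0, -0.165], "fingers": 1},
    {"dp": [-0.2, 0, -0.45], "angular": [0, 0, -0.22], "fingers": 1}
  ]
}}

```text
time: 9.15
tool_pos: [542.7, -17.5, 138.7]
tcp_rot: [180.0, -0.1, 1.1]
ft_force: [0.1, 0.5, -0.5]
finger_gap: 0.1
grip_force: 0.0
```

```bash
cat > to.py <<'E'
from h import *
import sys
x,y,z,yaw=map(float,sys.argv[1:5])   # jig x,y, world z, jig-relative yaw
s=sense();q=np.load('q.npy');c,sn=np.cos(q[2]),np.sin(q[2])
P=np.r_[q[:2]+np.array([[c,-sn],[sn,c]])@[x,y],z]
R0=Ro.from_euler('xyz',s['tcp_rot'],degrees=True);p0=np.array(s['tool_pos'])
Rt=Ro.from_euler('xyz',[180,0,yaw+np.degrees(q[2])],degrees=True)
print(s['time'],np.round(p0,1),np.round(s['tcp_rot'],1),np.round(s['ft_force'],1))
print(np.round(R0.inv().apply(P-p0)/200,3),np.round((R0.inv()*Rt).as_rotvec()/np.pi,3),np.round(P))
E
python3 to.py -135 3 138 0
```

```text
9.15 [542.7 -17.5 138.7] [ 1.8e+02 -1.0e-01  1.1e+00] [ 0.1  0.5 -0.5]
[-0.332  1.13   0.003] [ 0.    -0.    -0.289] [ 481. -245.  138.]
```

Emit:
{"method": "step_arm", "body": {
  "targets": [
    {"dp": [-0.04, 0.13, 0], "angular": [0, 0, -0.045], "fingers": 1},
    {"dp": [-0.08, 0.26, 0], "angular": [0, 0, -0.09], "fingers": 1},
    {"dp": [-0.12, 0.4, 0], "angular": [0, 0, -0.135], "fingers": 1},
    {"dp": [-0.16, 0.54, 0], "angular": [0, 0, -0.18], "fingers": 1},
    {"dp": [-0.2, 0.68, 0], "angular": [0, 0, -0.225], "fingers": 1},
    {"dp": [-0.25, 0.82, 0], "angular": [0, 0, -0.27], "fingers": 1},
    {"dp": [-0.29, 0.93, 0], "angular": [0, 0, -0.289], "fingers": 1},
    {"dp": [-0.33, 1.0, 0], "angular": [0, 0, -0.289], "fingers": 1}
  ]
}}

```text
time: 10.15
tool_pos: [478.7, -219.5, 138.7]
tcp_rot: [179.9, -0.0, 52.7]
ft_force: [1.0, -0.1, 0.3]
finger_gap: -0.1
grip_force: 0.0
```

```bash
python3 to.py -135 3 48 0; python3 look.py w6 slide_push,cam_peg,roller,socket_mouth,cap_nut_mid
```

```text
10.15 [ 478.7 -219.5  138.7] [179.9  -0.   52.7] [ 1.  -0.1  0.3]
[-0.094  0.084  0.453] [ 0.    -0.    -0.002] [ 481. -245.   48.]
10.15 [ 479. -220.  139.] [179.9  -0.   52.7] cam at [ 520. -164.  282.] [[0.8, -0.61, 0.0], [-0.58, -0.77, 0.27], [-0.16, -0.22, -0.96]] 65.11477496140427
slide_push [281. 175.] 0.89 [ 506.1 -212.5   55. ]
roller [239.  94.] 0.62 [ 516.9 -144.2   28. ]
cap_nut_mid [178. 150.] 0.9 [ 447.2 -148.2   25. ]
```

View pics/w6.png

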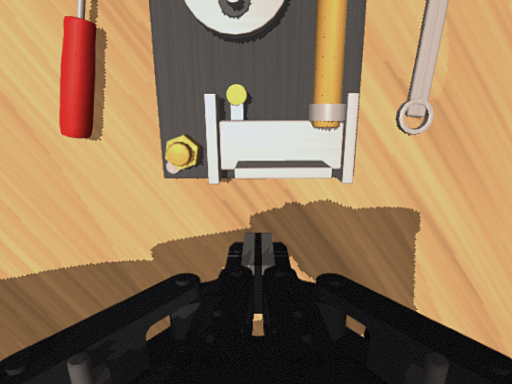

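The push plate spans columns 235–332 at row 173, with free space behind it, and the low point of the cam faces the roller. The jig fit agrees with this. Descend behind the plate.

Emit:
{"method": "step_arm", "body": {
  "targets": [
    {"dp": [-0.05, 0.05, 0], "angular": [0, 0, 0], "fingers": 1},
    {"dp": [-0.094, 0.084, 0.05], "angular": [0, 0, 0], "fingers": 1},
    {"dp": [-0.094, 0.084, 0.2], "angular": [0, 0, 0], "fingers": 1},
    {"dp": [-0.094, 0.084, 0.35], "angular": [0, 0, 0], "fingers": 1},
    {"dp": [-0.094, 0.084, 0.453], "angular": [0, 0, 0], "fingers": 1},
    {"dp": [-0.094, 0.084, 0.453], "angular": [0, 0, 0], "fingers": 1},
    {"dp": [-0.06, 0.084, 0.453], "angular": [0, 0, 0], "fingers": 1},
    {"dp": [-0.03, 0.084, 0.453], "angular": [0, 0, 0], "fingers": 1}
  ]
}}

```text
time: 11.45
tool_pos: [489.6, -233.5, 49.0]
tcp_rot: [179.9, -0.0, 52.7]
ft_force: [0.6, 0.7, 0.0]
finger_gap: -0.1
grip_force: 0.0
```

```bash
python3 to.py -74 2 48 0
```

```text
11.45 [ 489.6 -233.5   49. ] [179.9  -0.   52.7] [0.6 0.7 0. ]
[0.233 0.002 0.005] [ 0.001 -0.    -0.002] [ 518. -197.   48.]
```

Emit:
{"method": "step_arm", "body": {
  "targets": [
    {"dp": [0.03, 0, 0], "angular": [0, 0, 0], "fingers": 1},
    {"dp": [0.06, 0, 0], "angular": [0, 0, 0], "fingers": 1},
    {"dp": [0.09, 0, 0], "angular": [0, 0, 0], "fingers": 1},
    {"dp": [0.12, 0, 0], "angular": [0, 0, 0], "fingers": 1},
    {"dp": [0.15, 0, 0], "angular": [0, 0, 0], "fingers": 1},
    {"dp": [0.18, 0, 0], "angular": [0, 0, 0], "fingers": 1},
    {"dp": [0.205, 0, 0], "angular": [0, 0, 0], "fingers": 1},
    {"dp": [0.23, 0, 0], "angular": [0, 0, 0], "fingers": 1}
  ]
}}

```text
time: 12.45
tool_pos: [516.4, -196.4, 47.7]
tcp_rot: [-180.0, 0.0, 52.7]
ft_force: [-3.4, -3.4, 2.2]
finger_gap: 0.1
grip_force: 1.7
```

Emit:
{"method": "step_arm", "body": {
  "targets": [
    {"dp": [0.005, 0, 0], "angular": [0, 0, 0], "fingers": 1},
    {"dp": [0.01, 0, 0], "angular": [0, 0, 0], "fingers": 1},
    {"dp": [0.015, 0, 0], "angular": [0, 0, 0], "fingers": 1},
    {"dp": [0.015, 0, 0], "angular": [0, 0, 0], "fingers": 1},
    {"dp": [0.015, 0, 0], "angular": [0, 0, 0], "fingers": 1},
    {"dp": [0.015, 0, 0], "angular": [0, 0, 0], "fingers": 1},
    {"dp": [0.015, 0, 0], "angular": [0, 0, 0], "fingers": 1},
    {"dp": [0.015, 0, 0], "angular": [0, 0, 0], "fingers": 1}
  ]
}}

```text
time: 13.45
tool_pos: [518.0, -194.2, 47.7]
tcp_rot: [-180.0, -0.0, 52.7]
ft_force: [-0.9, -1.8, 1.6]
finger_gap: 0.2
grip_force: 0.8
```

Emit:
{"method": "step_arm", "body": {
  "targets": [
    {"dp": [0.005, 0, 0], "angular": [0, 0, 0], "fingers": 1},
    {"dp": [0.01, 0, 0], "angular": [0, 0, 0], "fingers": 1},
    {"dp": [0.015, 0, 0], "angular": [0, 0, 0], "fingers": 1},
    {"dp": [0.02, 0, 0], "angular": [0, 0, 0], "fingers": 1},
    {"dp": [0.02, 0, 0], "angular": [0, 0, 0], "fingers": 1},
    {"dp": [0.02, 0, 0], "angular": [0, 0, 0], "fingers": 1},
    {"dp": [0.02, 0, 0], "angular": [0, 0, 0], "fingers": 1},
    {"dp": [0.02, 0, 0], "angular": [0, 0, 0], "fingers": 1}
  ]
}}

```text
time: 14.45
tool_pos: [518.2, -194.0, 47.7]
tcp_rot: [-179.9, 0.3, 52.7]
ft_force: [-13.5, -15.6, 5.9]
finger_gap: 0.1
grip_force: 10.0
```

Force rises to 20 N at the expected home position, so the slide has met its stop. Add a small final press, then retreat and check.

Emit:
{"method": "step_arm", "body": {
  "targets": [
    {"dp": [0.01, 0, 0], "angular": [0, 0, 0], "fingers": 1},
    {"dp": [0.01, 0, 0], "angular": [0, 0, 0], "fingers": 1},
    {"dp": [0.01, 0, 0], "angular": [0, 0, 0], "fingers": 1},
    {"dp": [-0.1, 0, 0], "angular": [0, 0, 0], "fingers": 1},
    {"dp": [-0.25, 0, 0], "angular": [0, 0, 0], "fingers": 1},
    {"dp": [-0.25, 0, -0.2], "angular": [0, 0, 0], "fingers": 1},
    {"dp": [-0.25, 0, -0.45], "angular": [0, 0, 0], "fingers": 1},
    {"dp": [-0.25, 0, -0.7], "angular": [0, 0, 0], "fingers": 1}
  ]
}}

```text
time: 15.45
tool_pos: [489.9, -230.4, 188.7]
tcp_rot: [-179.9, -0.0, 52.7]
ft_force: [1.4, -0.3, 0.2]
finger_gap: 0.2
grip_force: 0.0
```

```bash
python3 to.py -120 2 188 0; python3 look.py w7 slide_push,cam_peg,cam_axis,roller,socket_mouth,cap_nut_mid
```

```text
15.45 [ 489.9 -230.4  188.7] [-179.9   -0.    52.7] [ 1.4 -0.3  0.2]
[-0.01   0.012  0.004] [-0.    -0.    -0.002] [ 490. -233.  188.]
15.45 [ 490. -230.  189.] [-179.9   -0.    52.7] cam at [ 531. -175.  332.] [[0.8, -0.61, -0.0], [-0.58, -0.77, 0.27], [-0.16, -0.21, -0.96]] 65.11477496140427
slide_push [257. 126.] 0.64 [ 523.2 -184.2   55. ]
cam_axis [222.  21.] 0.77 [553.5 -91.2  28. ]
roller [224.  61.] 0.67 [ 534.1 -119.2   28. ]
socket_mouth [262.  65.] 0.7 [ 559.1 -144.8   42. ]
cap_nut_mid [174. 145.] 0.92 [ 443.7 -148.7   25. ]
```

View pics/w7.png

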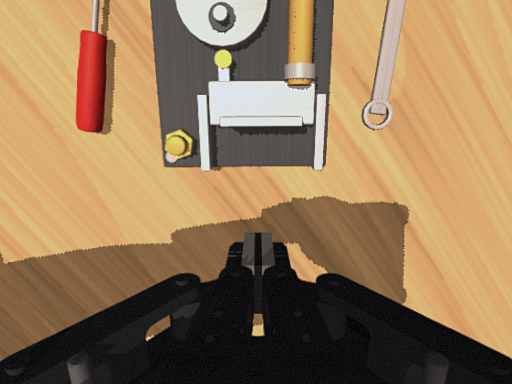

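The slide has moved forward and the nut, driver and spanner are undisturbed. Take one view from farther forward to confirm the spigot is seated.

Emit:
{"method": "step_arm", "body": {
  "targets": [
    {"dp": [0.1, 0, -0.05], "angular": [0, 0, 0], "fingers": 1},
    {"dp": [0.2, 0, -0.1], "angular": [0, 0, 0], "fingers": 1},
    {"dp": [0.3, 0, -0.1], "angular": [0, 0, 0], "fingers": 1},
    {"dp": [0.35, 0, -0.1], "angular": [0, 0, 0], "fingers": 1},
    {"dp": [0.35, 0, -0.1], "angular": [0, 0, 0], "fingers": 1},
    {"dp": [0.35, 0, -0.1], "angular": [0, 0, 0], "fingers": 1},
    {"dp": [0.35, 0, -0.1], "angular": [0, 0, 0], "fingers": 1},
    {"dp": [0.35, 0, -0.1], "angular": [0, 0, 0], "fingers": 1}
  ]
}}

```text
time: 16.8
tool_pos: [532.3, -175.6, 207.7]
tcp_rot: [-180.0, 0.0, 52.7]
ft_force: [-0.6, -0.5, -0.5]
finger_gap: -0.1
grip_force: 0.0
```

```bash
python3 look.py w8 slide_push,cam_peg,cam_axis,roller; python3 - <<'E'
from h import *
p=camera_params("wrist");q=np.load('q.npy');c,s=np.cos(q[2]),np.sin(q[2]);im=cv2.resize(cv2.imread('pics/w8.png'),(800,600),interpolation=cv2.INTER_CUBIC)
def mark(j,col):
    u=proj(p,[(q[0]+c*j[0]-s*j[1],q[1]+s*j[0]+c*j[1],j[2])])[0]*1.5625;cv2.drawMarker(im,tuple(int(v) for v in u),col,cv2.MARKER_CROSS,14,1)
# base corners (calibration of the fit), rail ends, and where plate top rear edge lies at travel 35
for j in [(130,105,12),(130,-70,12),(-105,105,12),(-32,55,34),(-32,-57,34),(35,35,28)]: mark(j,(0,0,255))
for j in [(-60,35,70),(-60,-35,70)]: mark(j,(0,255,0))
cv2.imwrite('pics/w8b.png',im)
E
```

```text
16.8 [ 532. -176.  208.] [-180.     0.    52.7] cam at [ 574. -120.  351.] [[0.8, -0.61, -0.0], [-0.58, -0.77, 0.27], [-0.16, -0.22, -0.96]] 65.11477496140427
slide_push [259. 197.] 0.56 [ 523.3 -188.1   55. ]
cam_peg [214.  41.] 0.58 [579.9 -51.6  72. ]
cam_axis [226.  97.] 0.92 [556.2 -88.8  28. ]
roller [228. 131.] 0.81 [ 536.9 -117.    28. ]
```

View pics/w8b.png

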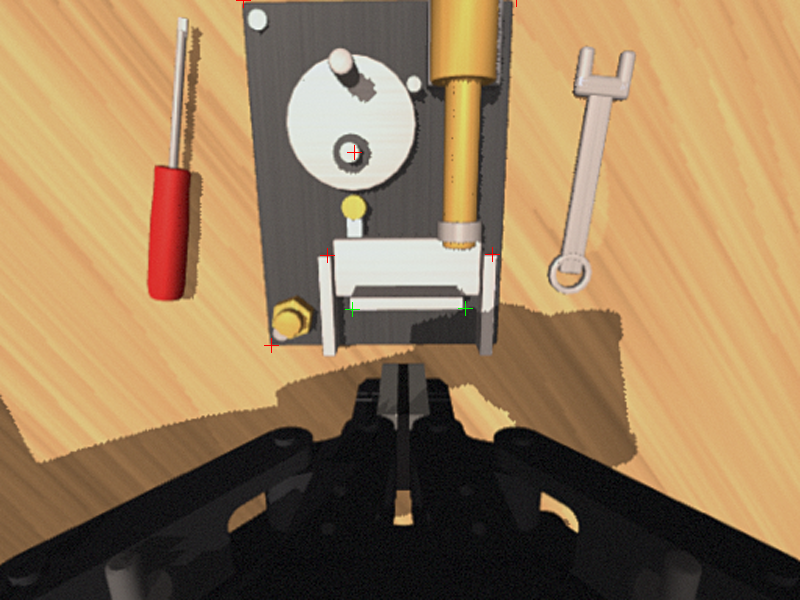

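The rear edge of the push plate, at row 305, lies on the predicted fully-home marks. The spigot is in the socket, a small gap remains between roller and cam, and the cam rests on its pin at (413,84). The hand is clear.

```bash
python3 -c "
from bench import *
print(hand_in())"
```

```text
the job is handed in; nothing more can be done
None
```

The cam is turned against its stop pin and the slide is pushed fully home with its spigot in the socket. The hand is clear and the job is handed in; no verdict came back. In the last picture the nut, driver and spanner looked undisturbed, but I didn't re-check the jar, elbow, spray bottle or torch at the end.

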